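# Hold the stirrer drive's belt tensioner back for a belt change

### The arm

A 7-joint arm with a two-finger parallel gripper is mounted at the origin on the work surface. World frame = base frame: x ahead of the robot, y to its left, z up, the work surface at z = 0. Lengths are in m, angles in rad, forces in N, time in s.
With the tool pointing down it reaches from about 0.4 to 0.875 m from the base axis. Payload 19.3 kg.
Tool frame: the origin (TCP) lies on the centre line of the jaws, within the pads' length; the fingertips stand 8 mm ahead of it and the grasp point (between the pads) lies 11 mm behind it; z points along the fingers, y is the line along which they close (so a half turn about z gives the same grasp; the last joint's range is limited). The gripper opens to 85 mm and grips with 20 to 120 N. Pads are 22 mm wide; open, the fingers measure 114 mm over their backs; the gripper's body (76 mm by 85 mm) begins 54 mm behind the grasp point. The pads swing forward as they close: fully open they stand 13 mm farther back than shut.
Start: joints at [-1.369, 0.521, -0.036, 1.599, 0.021, 1.021, -0.113], TCP at [0.168, 0.602, 0.239] pointing down, gripper open.
Joint ranges: [-2.91, 2.91], [-0.3, 2.13], [-1.5, 1.42], [0.17, 2.43], [-1.26, 4.41], [0.16, 1.93], [-2.52, 2.52]. Speed limits (rad/s): [1.89, 1.89, 2.39, 2.39, 3.01, 3.01, 3.01].

### API

Orientations are given as [roll, pitch, yaw] about the fixed x, y, z axes, in that order (R = Rz(yaw) Ry(pitch) Rx(roll)).
In Python, from workcell import status, grab_frame, camera_params, bot, search_frame, silhouettes gives the robot as it stands.
- The arm moves only by the shell command python3 -m creep 'ROWS' [FORCE]. ROWS is JSON, a list of rows, each a list of 5 numbers: the shift along the tool's x, y, z in units of 60 mm (1.0 is 60 mm), then the turn about the tool's z in units of 8 degrees (1.0 is 8 degrees), then the opening, from 0 (shut) to 1 (fully open). In form: [[x, y, z, twist, hand], ...]. A call has 1 to 5 rows; each row is the pose to reach, as a shift and turn from the pose commanded when the call began, along the tool's axes at that moment; what a row does not reach only later rows make up. A row lasts 1/8 s, in which the tool goes at most 62.5 mm and 10.7 degrees, less where a joint would pass 70% of its speed; a pose out of reach is approached as far as the arm can. A call with a gripper value outside its range is refused whole. The fingers move at their own pace and stop on an object; FORCE is the grip in N (left out, the last holds). Time passes only in rows, so rows that repeat a pose let the fingers close. It gives the time, the measured TCP pose, the force, the opening and the grip force at its end, in the units of the state.
- status.observe(): the state, without advancing time (a new reading comes with each control period).
- grab_frame(name): name is "scene" or "top"; returns the picture (400x640x3 uint8, blue, green, red); there is no depth.
- camera_params(name): a dict with "K" (3x3 intrinsics, pixels), "rvec" (rotation vector, rad) and "tvec" (3), from world to camera coordinates, as OpenCV has them. Camera axes: x right, y down, z forward; pixel columns grow to the right and rows downward; lengths in m; the calibration is good to about 2 mm. A picture is of the moment at which its call begins. camera_params takes no time and is no camera call.
- bot.job_done(): hands the job in; it is judged then, once.
Trained networks look in the newest picture that a camera, given by its name, has taken for a name from the list of things; names that differ only in an ending like _2 or _b are one class to them, and where a whole thing is asked for, a point or a joint stands for the part that bears it (a point fixed in the world has none). Each returns a list of dicts, best first, with "p" (0 to 1); they miss things now and then, are a little off and sometimes report something else, mostly with a low value. They report only what shows in the picture. A call takes as long as a camera call.
- search_frame(camera, name): "extent" ([left, top, right, bottom] as shares, 0 to 1, of the picture: columns of its width, rows of its height, round what is visible of it).
- silhouettes(camera, name): "mask" (400x640 bool, what is visible of it) and "extent" ([left, top, right, bottom] as shares, 0 to 1, of the picture: columns of its width, rows of its height, round what is visible of it).
The state is a dict: "clock": time; "qpos": joint angles; "qd": joint speeds; "joint_efforts": joint torques, N m; "position": TCP position; "tool_rot": TCP orientation; "force": force on the tool from outside, world axes, zero at the start; "moment": the same for the moment, N m; "grip_width": finger opening in m; "finger_force": force on a finger pad.
Only numpy, scipy, OpenCV 4.12 (cv2) and the standard library are available. Lean on these libraries where they do the work, as an engineer would, in place of code of your own. Each camera call takes 0.05 s, during which the arm holds its last target. There are 200 camera calls.

### The job

The stirrer drive stands open for a belt change. Press the yellow retaining cap on the big pulley down until it snaps fully home, then push the sprung blue tensioner arm by its red post back away from the pulleys until it is clearly past its ratchet click, and keep holding it there: the worn pawl no longer catches, so finish while still holding the arm back with the fingers. Leave the beaker, the bottle and the dish standing where they are.

Things in the scene. Friction and masses are not known exactly. Their poses are not given: they have to be found in the camera images.
- drive: Stirrer drive, a fixed cream box 220 x 320 x 50 mm (x, y, z), its works on top. Origin: centre of its underside; z up; yaw within 0.45 rad. In its frame: big aluminium pulley (radius 40 mm, top 80 mm above the bench) at (45, -80) mm, small pulley (radius 18 mm, top at 80, spindle end at 83 mm) at (55, 115) mm. No belt is fitted.
- cap (a joint): Travel of the yellow cap down its spindle, m: 0 = up, 0.016 = fully home on the pulley. Starts 0 to 3 mm down, held by friction and a spring detent: about 5 N carry it over the detent at 10 mm, and it snaps on down; press on to the end stop, 13.5 mm or more counts as home. It stays where it is left.
- cap_top (a point): Centre of the flat top of the yellow cap (diameter 32 mm, 14 mm tall), over the big pulley. 110 mm above the bench when fully up, 94 mm when home.
- tensioner (a joint): Swing of the blue tensioner arm, rad: 0 = sprung against its rest stop, idler towards the pulleys; grows as it is pushed back, clockwise from above, to the end stop at 0.75. The spring takes about 5 N at the post at rest, 10 N at 0.6; the click adds about 4 N from 0.27 to 0.38, then lets go and is over at 0.52. Let go, the arm springs all the way back.
- pivot (a point): Centre of the arm's pivot, on the hub's top 76 mm above the bench, at (-60, 90) mm in the drive's frame. The hub is a blue disc of radius 42 mm, top at 70 mm.
- post_top (a point): Centre of the top of the red upright post (diameter 14 mm, from 82 to 120 mm above the bench) over the black idler roller (radius 14 mm) at the arm's end, 100 mm from the pivot axis. Pinch it from above or push it from the side. At rest at (16, 26) mm in the drive's frame; pushed back it goes round the pivot, to (-33, -6) mm at 0.6 rad.
- pawl (a joint): Slide of the small brass pawl beside the hub, m: 0 when free, it lifts about 2 mm as the arm's tooth passes under it (arm at 0.38 rad) and drops back at the click..
- beaker: Loose glass beaker, radius 35 mm, 85 mm tall, origin at its underside. Bystander.
- reagent: Loose amber bottle with black cap, radius 30 mm, 120 mm tall, origin at its underside. Bystander.
- dish: Loose white porcelain dish, radius 40 mm, 30 mm tall, origin at its underside. Bystander.

How it is judged:
By the outcome, as a careful person would: the job done as asked, in the order asked, and still so for the second after the job is handed in, while the arm keeps its last pose, push and grip.
It also fails if it takes over 38 s, if anything falls off the work surface, if the arm or the gripper's body presses on something with over 40 N, if the wrist force passes 120 N, or if a joint passes its speed limit or range.

## Working session

There is one attempt and no reset: what is moved stays moved. The work goes in short steps, Python scripts to look and compute and a shell command to move; the robot and the scene stay as the last step left them, time stands still between calls to the robot, and variables do not carry over. Pictures are saved under pics/ and viewed, at most 10 in all, crops included, and the job is handed in when it is done.

```bash
mkdir -p pics; cat > h.py <<'E'
import numpy as np,cv2
from workcell import *
def cam(n):
    c=camera_params(n);R=cv2.Rodrigues(np.array(c["rvec"],float))[0];return np.array(c["K"],float),R,np.array(c["tvec"],float).ravel()
def ray(n,u,v,z):
    K,R,t=cam(n);d=R.T@np.linalg.solve(K,[u,v,1]);o=-R.T@t;return o+d*(z-o[2])/d[2]
def proj(n,P):
    K,R,t=cam(n);p=(R@np.atleast_2d(P).T).T+t;p=p@K.T;return p[:,:2]/p[:,2:]
E
python3 - <<'E'
from h import *
a=grab_frame("scene");b=grab_frame("top")
cv2.imwrite("pics/scene1.png",a);cv2.imwrite("pics/top1.png",b)
for c in("top","scene"):
    for n,z in(("cap_top",.109),("post_top",.12),("pivot",.076),("drive",.05),("beaker",.085),("reagent",.12),("dish",.03)):
        for r in silhouettes(c,n)[:2]:
            m=r["mask"];v,u=np.nonzero(m);
            if len(u): print(c,n,round(r["p"],2),len(u),u.mean().round(1),v.mean().round(1),(np.array(r["extent"])*[640,400,640,400]).round(),ray(c,u.mean(),v.mean(),z).round(3))
s=status.observe();print(s)
E
```

```text
top cap_top 0.73 218 400.4 222.4 [396. 216. 413. 231.] [ 0.595 -0.126  0.109]
top cap_top 0.29 917 317.8 185.7 [302. 165. 335. 207.] [0.656 0.049 0.109]
top post_top 0.86 1766 333.6 284.9 [305. 240. 359. 315.] [ 0.457 -0.001  0.12 ]
top pivot 0.85 15461 364.4 257.8 [279. 197. 451. 326.] [ 0.521 -0.061  0.076]
top drive 0.59 15474 364.3 257.8 [283. 192. 457. 326.] [ 0.524 -0.063  0.05 ]
top beaker 0.72 929 317.9 185.7 [302. 168. 335. 208.] [0.663 0.049 0.085]
top beaker 0.49 777 257.4 282.3 [239. 271. 275. 300.] [0.45  0.152 0.085]
top reagent 0.92 713 257.2 282.1 [242. 267. 273. 298.] [0.448 0.148 0.12 ]
top dish 0.73 1042 472.4 253.6 [453. 237. 489. 270.] [ 0.557 -0.298  0.03 ]
scene cap_top 0.61 112 255.3 213.0 [251. 208. 264. 219.] [ 0.601 -0.129  0.109]
scene post_top 0.86 794 274.2 166.5 [257. 150. 287. 194.] [ 0.504 -0.021  0.12 ]
scene pivot 0.87 8719 265.8 202.2 [197. 143. 333. 265.] [ 0.565 -0.084  0.076]
scene drive 0.95 8542 266.1 202.1 [198. 142. 335. 263.] [ 0.549 -0.077  0.05 ]
scene beaker 0.78 756 328.6 212.1 [313. 192. 344. 232.] [0.684 0.037 0.085]
scene reagent 0.9
[... 158 characters left out ...]
 array([-1.3691979 ,  0.52138236, -0.03633477,  1.59948865,  0.02119697,
        1.02109509, -0.1128166 ]), 'qd': array([-7.63274668e-04, -1.33594823e-03, -5.06585979e-04,  1.00160625e-03,
       -9.26298959e-05, -9.69208568e-04,  1.09890208e-03]), 'joint_efforts': array([ 2.69506536e-04, -9.26793623e+01,  1.97825029e+00, -3.70254099e+01,
        1.78861711e-02,  1.96215224e-03,  3.79900996e-05]), 'position': array([0.16779283, 0.60205544, 0.23930546]), 'tool_rot': array([ 3.14158307e+00, -2.18169728e-05,  2.86976307e+00]), 'force': array([ 0.04157389,  0.72705072, -0.23072146]), 'moment': array([ 0.00138223, -0.04828713,  0.01635979]), 'finger_force': 0.0, 'grip_width': 0.08548920097168074}
```

```bash
python3 - <<'E'
import cv2
a=cv2.imread("pics/top1.png")[150:340,220:500];b=cv2.imread("pics/scene1.png")[110:280,160:380]
cv2.imwrite("pics/t1.png",cv2.resize(a,None,fx=2.8,fy=2.8));cv2.imwrite("pics/s1.png",cv2.resize(b,None,fx=3.4,fy=3.4))
E
```

```text
(no output)
```

View pics/t1.png

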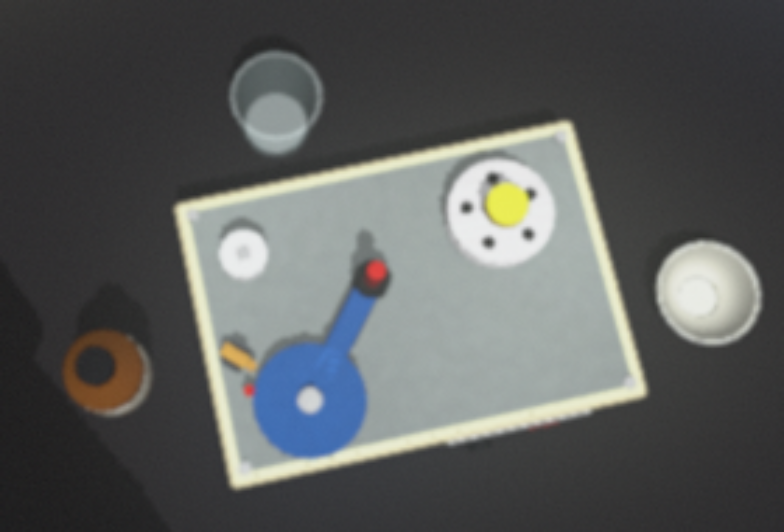

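View pics/s1.png

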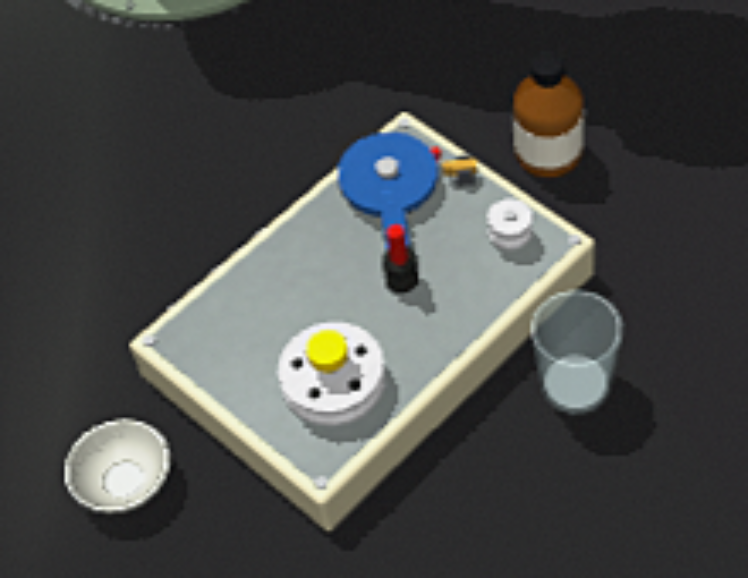

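The top crop shows the cap at full-picture px (401,223), the red post top at (354,247), the pivot at (331,293) and the four box corners. The scene crop agrees, with the beaker, bottle and dish all clear of the box.

```bash
python3 - <<'E'
from h import *
from scipy.optimize import least_squares
T=lambda x,y:(x/2.8+220,y/2.8+150); S=lambda x,y:(x/3.4+160,y/3.4+110)
loc=dict(c1=(.11,.16,.05),c2=(.11,-.16,.05),c3=(-.11,-.16,.05),c4=(-.11,.16,.05),post=(.016,.026,.12),piv=(-.06,.09,.076),sm=(.055,.115,.083),cap=(.045,-.08,.109))
ob=[("top","c1",T(177,205)),("top","c2",T(572,123)),("top","c3",T(645,393)),("top","c4",T(235,487)),("top","post",T(376,271)),("top","piv",T(311,400)),("top","sm",T(243,252)),("top","cap",T(508,204)),
("scene","c1",S(594,242)),("scene","c2",S(328,528-40)),("scene","c3",S(132,345)),("scene","c4",S(404,113)),("scene","post",S(396,229)),("scene","piv",S(387,166)),("scene","sm",S(511,215)),("scene","cap",S(327,346))]
ob=[o for o in ob if not(o[0]=="scene" and o[1]=="c2")]
def w(p,n):
    l=loc[n];c,s=np.cos(p[2]),np.sin(p[2]);return np.array([p[0]+c*l[0]-s*l[1],p[1]+s*l[0]+c*l[1],l[2]])
f=lambda p:np.concatenate([proj(c,w(p,n))[0]-np.array(q) for c,n,q in ob])
r=least_squares(f,[.56,-.06,-.2],loss="soft_l1");p=r.x;print(p.round(4));print([(o[0],o[1],*v) for o,v in zip(ob,f(p).reshape(-1,2).round(1))])
np.save("drive.npy",p)
for n in loc: print(n,w(p,n).round(4))
for a in(0,.3,.6,.7):
    d=w(p,"post")-w(p,"piv");c,s=np.cos(-a),np.sin(-a);print(a,(w(p,"piv")[:2]+[c*d[0]-s*d[1],s*d[0]+c*d[1]]).round(4))
E
```

```text
[ 0.5291 -0.0649  0.3068]
[('top', 'c1', np.float64(-1.7), np.float64(-1.7)), ('top', 'c2', np.float64(-0.1), np.float64(-2.6)), ('top', 'c3', np.float64(1.8), np.float64(0.3)), ('top', 'c4', np.float64(-1.6), np.float64(0.2)), ('top', 'post', np.float64(0.1), np.float64(-0.9)), ('top', 'piv', np.float64(-0.5), np.float64(-0.9)), ('top', 'sm', np.float64(0.0), np.float64(-0.7)), ('top', 'cap', np.float64(-0.1), np.float64(-1.0)), ('scene', 'c1', np.float64(0.2), np.float64(-1.3)), ('scene', 'c3', np.float64(-2.8), np.float64(-0.9)), ('scene', 'c4', np.float64(-0.9), np.float64(-2.2)), ('scene', 'post', np.float64(-1.1), np.float64(-0.3)), ('scene', 'piv', np.float64(-0.9), np.float64(-0.6)), ('scene', 'sm', np.float64(-1.1), np.float64(-0.8)), ('scene', 'cap', np.float64(-1.1), np.float64(-0.4))]
c1 [0.5856 0.1209 0.05  ]
c2 [ 0.6823 -0.1842  0.05  ]
c3 [ 0.4725 -0.2506  0.05  ]
c4 [0.3759 0.0545 0.05  ]
post [ 0.5365 -0.0352  0.12  ]
piv [0.4447 0.0028 0.076 ]
sm [0.5468 0.0614 0.083 ]
cap [ 0.5961 -0.1275  0.109 ]
0 [ 0.5365 -0.0352]
0.3 [ 0.5211 -0.0607]
0.6 [ 0.499  -0.0804]
0.7 [ 0.4904 -0.0854]
```

```bash
python3 -m creep '[[-0.7,-0.68,0,0,0],[-1.4,-1.36,0,0,0],[-2.1,-2.04,0,0,0],[-2.8,-2.72,0,0,0],[-3.5,-3.4,0,0,0]]' 40;  python3 -m creep '[[-0.7,-0.68,0,0,0],[-1.4,-1.36,0,0,0],[-2.1,-2.04,0,0,0],[-2.8,-2.72,0,0,0],[-3.4,-3.3,0,0,0]]'
cat >> h.py <<'E'
def go(x,y,z,dyaw=0):
    s=status.observe();R=cv2.Rodrigues(np.zeros(3))[0];from scipy.spatial.transform import Rotation as Q
    R=Q.from_euler("xyz",s["tool_rot"]).as_matrix();d=R.T@(np.array([x,y,z])-s["position"])/.06
    print("t",s["clock"],"pos",s["position"].round(4),"rot",s["tool_rot"].round(3),"F",s["force"].round(1),"q",s["qpos"].round(2),"-> rows",d.round(3))
E
python3 -c "
from h import *
go(.596,-.1275,.15)"
```

```text
clock: 1.42
position: [0.3161, 0.3475, 0.2395]
tool_rot: [3.141, 0.0, 2.87]
force: [1.5, 1.2, 0.5]
grip_width: 0.0001
finger_force: 0.0
clock: 2.05
position: [0.4595, 0.1016, 0.2396]
tool_rot: [3.141, 0.001, 2.869]
force: [1.0, 1.0, 0.3]
grip_width: 0.0002
finger_force: 0.0
t 2.05 pos [0.4595 0.1016 0.2396] rot [3.141e+00 1.000e-03 2.869e+00] F [1.  1.  0.3] q [-0.48  0.28  0.17  2.   -0.06  0.87  1.02] -> rows [-3.217 -3.066  1.494]
```

```bash
python3 -m creep '[[-0.7,-0.66,0.3,0,0],[-1.4,-1.33,0.6,0,0],[-2.1,-2.0,0.9,0,0],[-2.8,-2.6,1.2,0,0],[-3.1,-2.9,1.4,0,0]]';  python3 -m creep '[[0,0,0,0,0],[0,0,0,0,0],[0,0,0,0,0]]'
python3 - <<'E'
from h import *
go(.596,-.1275,.13)
for c in("top","scene"):
    cv2.imwrite(f"pics/{c}2.png",grab_frame(c))
a=cv2.imread("pics/top2.png")[180:280,330:450];b=cv2.imread("pics/scene2.png")[160:260,200:320]
cv2.imwrite("pics/m2.png",cv2.resize(np.hstack([a,b]),None,fx=3.2,fy=3.2))
E
```

```text
clock: 2.68
position: [0.5918, -0.1169, 0.1542]
tool_rot: [-3.141, -0.0, 2.867]
force: [-0.1, 0.9, -0.0]
grip_width: 0.0003
finger_force: 0.0
clock: 3.05
position: [0.5911, -0.1128, 0.1559]
tool_rot: [3.141, 0.001, 2.871]
force: [-0.9, 0.4, -1.2]
grip_width: -0.0003
finger_force: 0.0
t 3.05 pos [ 0.5911 -0.1128  0.1559] rot [3.141e+00 1.000e-03 2.871e+00] F [-0.9  0.4 -1.2] q [-0.05  0.59  0.2   1.75 -0.15  0.82  1.52] -> rows [-0.143 -0.214  0.431]
```

View pics/m2.png

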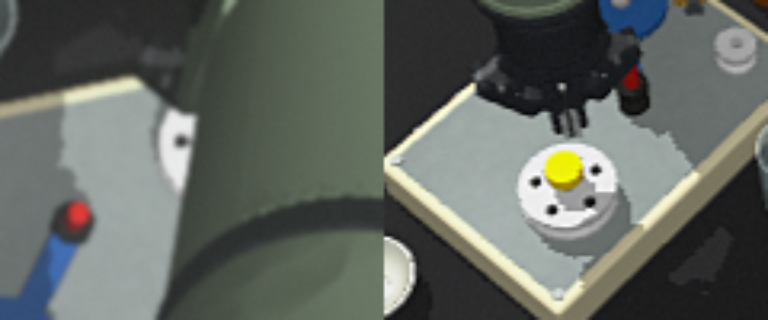

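The gripper is over the big pulley; in the scene crop the tips (570,130) are slightly behind and above the cap (563,170), matching the computed 16 mm offset.

```bash
python3 -m creep '[[-0.14,-0.21,0.2,0,0],[-0.14,-0.21,0.4,0,0],[-0.14,-0.21,0.55,0,0],[-0.14,-0.21,0.55,0,0],[-0.14,-0.21,0.55,0,0]]'
python3 -m creep '[[0,0,0.08,0,0],[0,0,0.16,0,0],[0,0,0.24,0,0],[0,0,0.3,0,0],[0,0,0.34,0,0]]'
python3 -c "
from h import *
go(.596,-.1275,.102)"
```

```text
clock: 3.78
position: [0.5959, -0.1282, 0.1224]
tool_rot: [3.142, 0.0, 2.87]
force: [0.3, -0.4, 0.7]
grip_width: 0.0001
finger_force: 0.0
clock: 4.4
position: [0.5958, -0.1283, 0.1017]
tool_rot: [3.142, -0.0, 2.87]
force: [-6.9, 1.9, 26.5]
grip_width: 0.0
finger_force: 13.8
t 4.4 pos [ 0.5958 -0.1283  0.1017] rot [ 3.142 -0.     2.87 ] F [-6.9  1.9 26.5] q [-0.01  0.68  0.18  1.76 -0.17  0.72  1.56] -> rows [ 0.     0.013 -0.005]
```

The force reached 26 N with the tips at the 94 mm home height, so the cap has bottomed. I'll back off, check it, and go over the post.

```bash
python3 -m creep '[[0,0,-0.5,0,0],[0,0,-1.2,0,0],[0.5,0.45,-1.2,1,0.6],[1.0,0.9,-1.2,2,0.6],[1.37,1.23,-1.2,3,0.6]]'
python3 -m creep '[[0,0,0,0,0.6],[0,0,0,0,0.6]]'
python3 - <<'E'
from h import *
go(.5365,-.0352,.1)
for c in("top","scene"):
    cv2.imwrite(f"pics/{c}3.png",grab_frame(c))
a=cv2.imread("pics/top3.png")[180:310,300:450];b=cv2.imread("pics/scene3.png")[130:260,200:350]
cv2.imwrite("pics/m3.png",cv2.resize(np.hstack([a,b]),None,fx=2.6,fy=2.6))
for n in("top","scene"):
    for r in silhouettes(n,"cap_top")[:1]:
        v,u=np.nonzero(r["mask"]);print(n,r["p"],len(u),u.mean(),v.mean())
    print(n,[proj(n,[.5961,-.1275,z]).round(1) for z in(.094,.101,.11)])
E
```

```text
clock: 5.03
position: [0.5356, -0.0338, 0.1739]
tool_rot: [3.141, -0.0, 2.447]
force: [0.2, -0.4, 0.1]
grip_width: 0.0512
finger_force: 0.0
clock: 5.28
position: [0.5368, -0.0355, 0.174]
tool_rot: [3.142, 0.001, 2.452]
force: [0.2, 0.8, 0.1]
grip_width: 0.0513
finger_force: 0.0
t 5.275 pos [ 0.5368 -0.0355  0.174 ] rot [3.142e+00 1.000e-03 2.452e+00] F [0.2 0.8 0.1] q [-0.28  0.49  0.32  1.91 -0.21  0.78  1.04] -> rows [0.009 0.    1.233]
top [array([[400. , 223.3]]), array([[400.6, 222.7]]), array([[401.4, 221.8]])]
scene 0.67 92 256.4782608695652 216.1413043478261
scene [array([[255.8, 214.4]]), array([[255.5, 213. ]]), array([[255.1, 211.1]])]
```

View pics/m3.png

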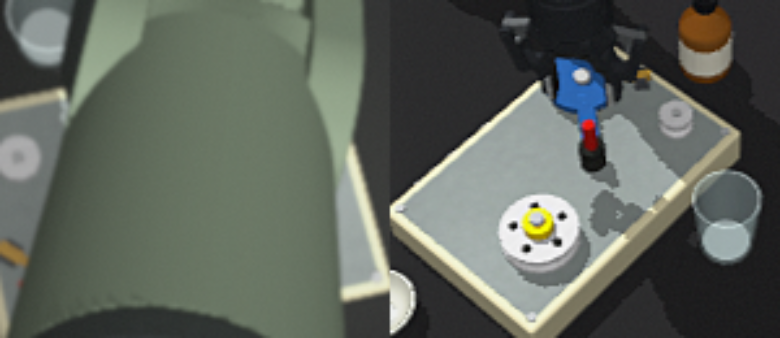

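The scene crop shows the cap seated, with the spindle end through it at (537,220), and the post at (588,130) under the open jaws. Now I descend and pinch.

```bash
python3 -m creep '[[0,0,0.3,0,0.6],[0,0,0.6,0,0.6],[0,0,0.9,0,0.6],[0,0,1.2,0,0.6],[0,0,1.2,0,0.6]]'
python3 -m creep '[[0,0,0,0,0.6],[0,0,0,0,0],[0,0,0,0,0],[0,0,0,0,0],[0,0,0,0,0]]' 60
python3 - <<'E'
from h import *
for p in((.5365,-.0352),(.5211,-.0607),(.499,-.0804),(.4922,-.0842)): go(*p,.102)
E
```

```text
clock: 6.1
position: [0.5359, -0.0357, 0.101]
tool_rot: [-3.14, -0.001, 2.45]
force: [-0.5, -0.5, -0.1]
grip_width: 0.0515
finger_force: 0.0
clock: 6.72
position: [0.5364, -0.0356, 0.1024]
tool_rot: [-3.141, 0.0, 2.451]
force: [-3.7, -3.0, 5.7]
grip_width: 0.012
finger_force: 58.4
t 6.725 pos [ 0.5364 -0.0356  0.1024] rot [-3.141  0.     2.451] F [-3.7 -3.   5.7] q [-0.24  0.6   0.27  1.95 -0.26  0.62  1.08] -> rows [0.003 0.006 0.007]
t 6.725 pos [ 0.5364 -0.0356  0.1024] rot [-3.141  0.     2.451] F [-3.7 -3.   5.7] q [-0.24  0.6   0.27  1.95 -0.26  0.62  1.08] -> rows [-0.07  -0.485  0.007]
t 6.725 pos [ 0.5364 -0.0356  0.1024] rot [-3.141  0.     2.451] F [-3.7 -3.   5.7] q [-0.24  0.6   0.27  1.95 -0.26  0.62  1.08] -> rows [ 0.004 -0.973  0.007]
t 6.725 pos [ 0.5364 -0.0356  0.1024] rot [-3.141  0.     2.451] F [-3.7 -3.   5.7] q [-0.24  0.6   0.27  1.95 -0.26  0.62  1.08] -> rows [ 0.051 -1.094  0.007]
```

```bash
python3 -m creep '[[-0.05,-0.24,0,0,0],[-0.07,-0.48,0,0,0],[-0.05,-0.73,0,0,0],[0,-0.97,0,0,0],[0.03,-1.06,0,0,0]]'
python3 -m creep '[[0,0,0,0,0],[0,0,0,0,0],[0,0,0,0,0],[0,0,0,0,0]]'
python3 - <<'E'
from h import *
go(.499,-.0804,.102); s=status.observe(); print(s["grip_width"],s["finger_force"])
p=s["position"][:2]-[.4447,.0028];q=np.array([.0918,-.038]);print("swing",np.arctan2(q[1],q[0])-np.arctan2(p[1],p[0]),np.hypot(*p))
for c in("top","scene"):
    cv2.imwrite(f"pics/{c}4.png",grab_frame(c))
cv2.imwrite("pics/m4.png",cv2.resize(np.vstack([cv2.imread("pics/scene4.png")[110:280,160:380],cv2.imread("pics/top4.png")[160:320,240:460]]),None,fx=1.8,fy=1.8))
E
```

```text
clock: 7.35
position: [0.4967, -0.0833, 0.1029]
tool_rot: [3.138, 0.004, 2.45]
force: [15.7, 3.2, 10.5]
grip_width: 0.0117
finger_force: 60.6
clock: 7.85
position: [0.4976, -0.0826, 0.1031]
tool_rot: [3.138, 0.005, 2.451]
force: [12.4, 3.3, 3.3]
grip_width: 0.0117
finger_force: 59.7
t 7.85 pos [ 0.4976 -0.0826  0.1031] rot [3.138 0.005 2.451] F [12.4  3.3  3.3] q [-0.15  0.55  0.26  2.04 -0.25  0.57  1.17] -> rows [0.005 0.044 0.019]
0.011730112711791765 59.69533324241638
swing 0.6242187674532864 0.100449377800757
```

View pics/m4.png

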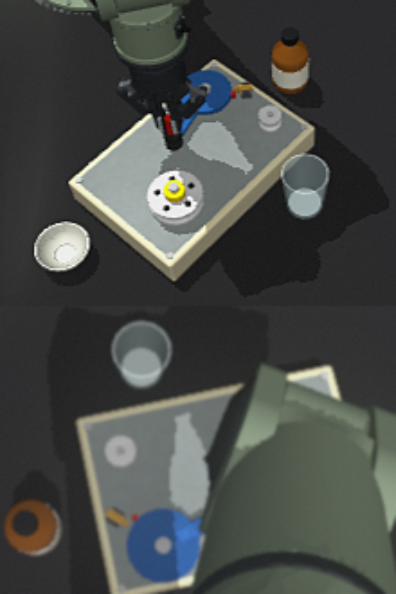

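The post is gripped and swung back about 0.62 rad (scene crop (170,125)). The cap is still home at (175,188), and the beaker, bottle and dish are undisturbed.

```bash
python3 -c "
from workcell import bot
print(bot.job_done())"
```

```text
the job is handed in; nothing more can be done
None
```

I pressed the yellow cap fully home, then pushed the blue tensioner arm back to about 0.62 rad, past its click. I handed the job in at about 8 s with the fingers still holding the red post; the beaker, bottle and dish had not moved.

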